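Bore-gauge the dough roller sleeves

TASK

Two washed white roller sleeves stand on the bakery bench. Sort them with the bore gauge: slide the sleeve that fits down through the gauge's bore so that it ends up in the catch box underneath, and stand the one that is too thick for the bore upright in the dark reject tray.

Things in the scene. Friction and masses are not known exactly. Their poses are not given: they have to be found in the camera images.
- thin_sleeve: The sleeve that fits: a plain white plastic tube standing upright on the bench, outer diameter 38 mm, 60 mm tall, with a 20 mm hole along its axis, 50 to 100 g. Origin at its centre, 30 mm above its foot; z along its axis. It starts beside the thick sleeve, either one to the left.
- thick_sleeve: The sleeve that is too thick: a plain white plastic tube standing upright on the bench, outer diameter 56 mm, 60 mm tall, with a 20 mm hole along its axis, 120 to 250 g. Origin at its centre, 30 mm above its foot; z along its axis.
- gauge: Fixed plate, 130 x 130 mm, top 92 mm up, on corner posts over an open catch box of that size (walls 30 mm high, floor 5 mm thick). In its centre a vertical open steel bore, 46 mm inside, 77 to 92 mm up; above it a funnel, 74 mm inside and 84 mm outside at the rim, 107 mm up. A sleeve let go in the bore drops into the box. Origin on the bore's axis at bench level; z up, x and y along the sides.
- reject_tray: The reject tray, fixed to the bench: a dark steel open square tray, 160 x 160 mm outside, walls 5 mm thick, rim 26 mm high, floor about 5 mm thick. Origin at its centre at bench level; z up, x and y along its sides.
There are look-alikes about, which are no part of the job. Leave any pink look-alike of the thin_sleeve alone. Of the things that look like the reject_tray, the smaller one is meant.

How it is judged (in metres and radians):
On the way:
1. the thin sleeve's foot is in the gauge's bore, the sleeve roughly upright (x of thin_sleeve in the frame of gauge between -0.012 and 0.012 m and y of thin_sleeve in the frame of gauge between -0.012 and 0.012 m and z of thin_sleeve in the frame of gauge between 0.06 and 0.12 m and angle between thin_sleeve's own z axis and vertical below 0.5 rad).
At the end, for the whole second after the job is handed in: The thin sleeve has gone through the bore and rests in the catch box, centre within 55 mm of the bore axis in x and y and under 50 mm high; the thick sleeve rests upright (10 degrees) on the reject tray's floor, centre within 55 mm of the tray's centre in x and y (x of thin_sleeve in the frame of gauge between -0.055 and 0.055 m and y of thin_sleeve in the frame of gauge between -0.055 and 0.055 m and z of thin_sleeve in the frame of gauge between 0 and 0.05 m and x of thick_sleeve in the frame of reject_tray between -0.055 and 0.055 m and y of thick_sleeve in the frame of reject_tray between -0.055 and 0.055 m and z of thick_sleeve in the frame of reject_tray between 0.02 and 0.045 m and angle between thick_sleeve's own z axis and vertical below 0.17 rad and linear speed of each of thin_sleeve, thick_sleeve below 0.03 m/s); the robot touches nothing.
It also fails if it takes over 59 s, if anything falls off the work surface, if the arm or the gripper's body presses on something with over 40 N, if the wrist force passes 120 N, or if a joint passes its speed limit or range.

ROBOT

A 7-joint arm with a two-finger parallel gripper is mounted at the origin on the work surface. World frame = base frame: x ahead of the robot, y to its left, z up, the work surface at z = 0. Lengths are in m, angles in degrees, forces in N, time in s.
With the tool pointing down it reaches from about 0.425 to 0.875 m from the base axis. Payload 4.7 kg.
Tool frame: the origin (TCP) lies on the centre line of the jaws, within the pads' length; the fingertips stand 11 mm ahead of it and the grasp point (between the pads) lies 8 mm behind it (finger_overhang is the x of the fingertips in the tool frame, in m); x points along the fingers, z is the direction in which the jaws open and shut, and the axes are right-handed (so a half turn about x gives the same grasp; the last joint's range is limited). The gripper opens to 87 mm and grips with 3 to 60 N. Pads are 19 mm wide; open, the fingers measure 117 mm over their backs; the gripper's body (75 mm by 190 mm) begins 51 mm behind the grasp point.
Start: joints at [-67.832, 18.392, -4.016, 83.108, 1.295, 78.541, -3.26], TCP at [0.237, 0.605, 0.234] pointing down, gripper open.
Joint ranges: [-163.93, 163.93], [-17.29, 119.83], [-79.2, 71.16], [3.27, 140.29], [-89.18, 269.18], [5.43, 117.66], [-154.24, 154.24]. Speed limits (degrees/s): [147.25, 147.25, 180, 180, 180, 180, 180].

INTERFACE

Orientations are given as [roll, pitch, yaw] about the fixed x, y, z axes, in that order (R = Rz(yaw) Ry(pitch) Rx(roll)).
In Python, from cell import get_obs, read_camera, sign_off, cut_out, finger_overhang gives the robot as it stands.
- The arm moves only by the tool servo_tool, never from a script. Its argument "rows" is one flat list of numbers, 5 for each row, row after row: the shift along the world's x, y, z in mm, then the turn about the world's z in degrees, then the closure, from 0 (fully open) to 1 (shut). A call has 1 to 10 rows; each row is the pose to reach, as a shift and turn from the pose commanded when the call began; what a row does not reach only later rows make up. A row lasts 1/12 s, in which the tool goes at most 41.7 mm and 7.16 degrees, less where a joint would pass 70% of its speed; a pose out of reach is approached as far as the arm can. A call with a gripper value outside its range is refused whole. The fingers move at their own pace and stop on an object; "force" is the grip in N (left out, the last holds). Time passes only in rows, so rows that repeat a pose let the fingers close. It gives the time, the measured TCP pose, the force and the opening at its end, in the units of the state.
- get_obs(): the state, without advancing time (a new reading comes with each control period).
- read_camera(name): name is "scene" or "top" or "wrist"; returns a dict with "frame" (480x640x3 uint8, blue, green, red), "range_z" (480x640 float32, m along the optical axis (not along the pixel's ray), 0 where there is no reading), "intrinsics" (3x3 intrinsics, pixels), "cam_to_world" (4x4, takes a point from camera to world coordinates); the wrist camera has in their place "tool_from_camera" (4x4, takes a point from camera to tool coordinates, whose origin is the TCP and whose axes are the tool frame's). Camera axes: x right, y down, z forward; pixel columns grow to the right and rows downward; lengths in m; the calibration is good to about 2 mm. A picture is of the moment at which its call begins: read the wrist's pose just before it.
- sign_off(): hands the job in, once; it reports no verdict.
Trained networks look in a picture, given as the dict that the camera call returned (one of the last four; its "shot" number tells which), for a name from the list of things; names that differ only in an ending like _2 or _b are one class to them, and where a whole thing is asked for, a point or a joint stands for the part that bears it (a point fixed in the world has none). Each returns a list of dicts, best first, with "score" (0 to 1); they miss things now and then, are a little off and sometimes report something else, mostly with a low value. They report only what shows in the picture. A call takes as long as a camera call. They do not tell look-alikes from the thing itself.
- cut_out(name, picture): "pixels" (480x640 bool, what is visible of it) and "extent" ([centre column, centre row, width, height] in pixels, round what is visible of it).
The state is a dict: "time_s": time; "qpos": joint angles; "joint_velocities": joint speeds; "effort": joint torques, N m; "tool_pos": TCP position; "tool_rot": TCP orientation; "force": force on the tool from outside, world axes, zero at the start; "wrist_torque": the same for the moment, N m; "grip_width": finger opening in m.
Only numpy, scipy, OpenCV 4.12 (cv2) and the standard library are available. Lean on these libraries where they do the work, as an engineer would, in place of code of your own. Each camera call takes 0.05 s, during which the arm holds its last target.

## Working session

There is one attempt and no reset: what is moved stays moved. The work goes in short steps, Python scripts to look and compute and a tool call to move; the robot and the scene stay as the last step left them, time stands still between calls to the robot, and variables do not carry over. Pictures are saved under pics/ and viewed, and the job is handed in when it is done.

Besides the shell and the picture viewer there is one more tool, called after "Emit:" by a JSON object that holds its "name" and its "arguments". servo_tool: Moves the arm, as the interface text tells. Its arguments: {"type":"object","properties":{"rows":{"type":"array"},"force":{"type":"number"}},"required":["rows"]}

```bash
mkdir -p pics; ls; cat > h.py <<'E'
import numpy as np,cv2
from cell import *
def pts(p,mask=None):
    z=p["range_z"];K=p["intrinsics"];v,u=np.nonzero((z>0)&(mask if mask is not None else True))
    d=z[v,u];c=np.stack([(u-K[0,2])*d/K[0,0],(v-K[1,2])*d/K[1,1],d,np.ones_like(d)])
    return (p["cam_to_world"]@c)[:3].T,u,v
E
python3 - <<'E'
from h import *
o=get_obs();print(o["time_s"],o["tool_pos"],o["tool_rot"],o["grip_width"],finger_overhang)
ps={n:read_camera(n) for n in("scene","top")}
for n,p in ps.items():
    cv2.imwrite(f"pics/{n}0.png",p["frame"])
    for k in("thin_sleeve","thick_sleeve","gauge","reject_tray"):
        for r in cut_out(k,p):
            w,u,v=pts(p,r["pixels"])
            print(n,k,round(r["score"],2),np.round(r["extent"]),np.round(np.percentile(w,[3,97],axis=0).ravel(),3) if len(w) else None)
E
```

```text
pics
0.0 [0.23659406 0.60480783 0.23246838] [-176.93404322   89.88678603 -108.29254869] 0.08719326064958696 0.011
scene thin_sleeve 0.74 [247. 268.  22.  28.] [ 0.588 -0.098  0.006  0.619 -0.067  0.062]
scene thin_sleeve 0.63 [250. 240.  18.  30.] [ 0.489 -0.157  0.002  0.527 -0.122  0.062]
scene thin_sleeve 0.57 [274. 291.  20.  35.] [ 0.605 -0.019  0.001  0.653  0.015  0.062]
scene thick_sleeve 0.82 [331. 270.  24.  39.] [0.51  0.045 0.002 0.56  0.095 0.063]
scene thick_sleeve 0.75 [246. 267.  21.  32.] [ 0.588 -0.1    0.008  0.619 -0.067  0.062]
scene gauge 0.94 [177. 236.  92.  80.] [ 0.526 -0.332  0.003  0.656 -0.205  0.106]
scene reject_tray 0.69 [429. 315. 112.  91.] [0.44  0.198 0.003 0.618 0.367 0.028]
top thin_sleeve 0.91 [379. 203.  27.  25.] [ 0.489 -0.159  0.001  0.523 -0.124  0.064]
top thin_sleeve 0.86 [305. 142.  23.  26.] [ 0.615 -0.021  0.007  0.649  0.012  0.065]
top thin_sleeve 0.59 [270. 194.  31.  32.] [0.504 0.041 0.007 0.554 0.091 0.064]
top thin_sleeve 0.58 [345. 156.  26.  28.] [ 0.581 -0.102  0.004  0.615 -0.069  0.064]
top gauge 0.6 [447. 156.  84.  82.] [ 0.524 -0.333  0.005  0.649 -0.207  0.108]
top reject_tray 0.7 [161. 203. 104.  94.] [0.445 0.199 0.002 0.609 0.365 0.028]
top reject_tray 0.57 [158. 348. 138. 135.] [0.134 0.173 0.004 0.347 0.389 0.038]
```

View pics/scene0.png

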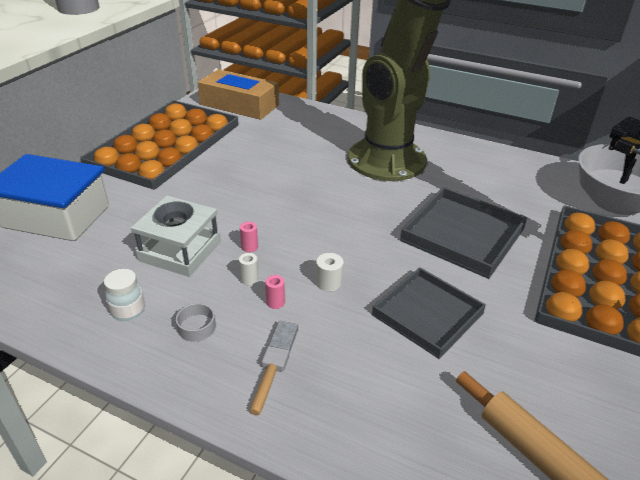

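View pics/top0.png

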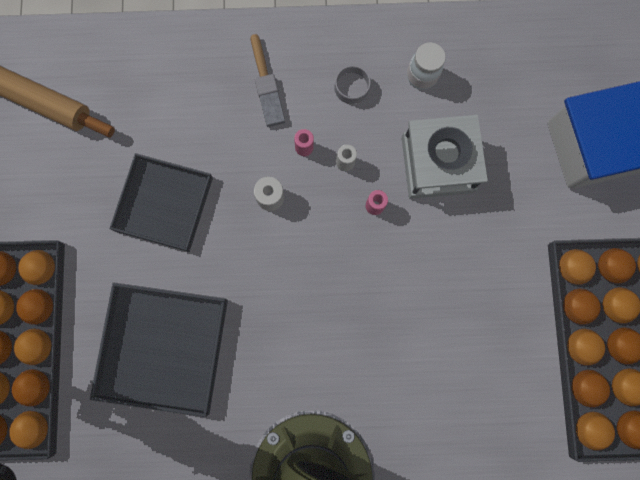

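```bash
python3 - <<'E'
import cv2
a=cv2.imread("pics/top0.png")[110:240,245:415];cv2.imwrite("pics/crop0.png",cv2.resize(a,None,fx=4.5,fy=4.5,interpolation=cv2.INTER_CUBIC))
E
```

```text
(no output)
```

View pics/crop0.png

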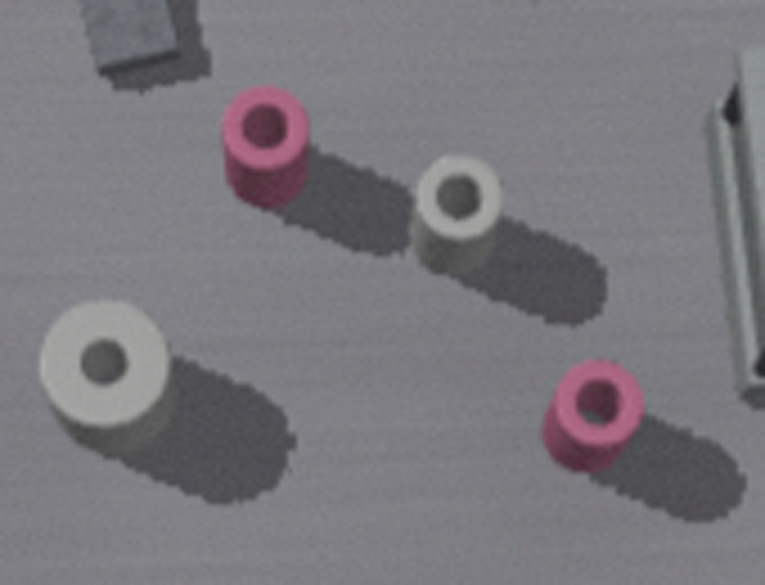

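The candidates in the top image:
- **White sleeves:** (345,156) is narrow, so it's the thin one. (270,194) is wide, so it's the thick one.
- **Pink look-alikes:** (305,142) and (377,202). I'll leave both alone.
- **Trays:** (161,203) is the smaller, so it's the one meant. (158,348) is the larger.

The crop confirms the sleeves. Next I'll get precise centres.

```bash
cat > m.py <<'E'
from h import *
from scipy.optimize import least_squares
def circ(P):
    c=cv2.minEnclosingCircle(P.astype(np.float32)*1000); return np.round(c[0],1),round(c[1],1)
def box(w,c,r,z0,z1):
    return w[(np.abs(w[:,0]-c[0])<r)&(np.abs(w[:,1]-c[1])<r)&(w[:,2]>z0)&(w[:,2]<z1)]
E
python3 - <<'E'
from m import *
for n in("top","scene"):
    p=read_camera(n);w,u,v=pts(p)
    for k,c,r in(("thin",(.6,-.085),.032),("thick",(.53,.068),.045)):
        q=box(w,c,r,.055,.07);print(n,k,len(q),circ(q[:,:2]),np.median(q[:,2]))
    q=box(w,(.588,-.27),.09,.102,.115);print(n,"rim",len(q),circ(q[:,:2]))
    q=box(w,(.588,-.27),.09,.088,.097);R=cv2.minAreaRect((q[:,:2]*1000).astype(np.float32));print("plate",R)
    q=box(w,(.527,.282),.12,.018,.035);R=cv2.minAreaRect((q[:,:2]*1000).astype(np.float32));print("tray",R)
o=get_obs();print(o["tool_pos"],o["tool_rot"])
from scipy.spatial.transform import Rotation as Rr
print(Rr.from_euler("xyz",o["tool_rot"],degrees=True).as_matrix().round(3))
E
```

```text
top thin 227 (array([599.3, -87.7]), 19.5) 0.06084510691620015
top thick 579 (array([531.3,  66.4]), 28.2) 0.06102755132200288
top rim 624 (array([ 589.3, -272.6]), 41.8)
plate ((589.53759765625, -272.2568664550781), (131.7342071533203, 131.7890167236328), 3.1503422260284424)
tray ((525.9972534179688, 280.9914245605469), (162.1101531982422, 160.61573791503906), 72.55034637451172)
scene thin 177 (array([599.6, -84.8]), 21.1) 0.0603701439820038
scene thick 395 (array([533.9,  67.8]), 29.9) 0.06090379046954442
scene rim 294 (array([ 589.5, -271.8]), 44.5)
plate ((589.7808227539062, -271.90594482421875), (136.2956085205078, 135.65602111816406), 4.129528999328613)
tray ((526.121826171875, 283.0443420410156), (162.1587677001953, 165.57579040527344), 72.10449981689453)
[0.23674847 0.60539963 0.23363686] [-11.80514799  89.98903069  56.8410743 ]
[[ 0.    -0.931  0.364]
 [ 0.     0.364  0.931]
 [-1.    -0.     0.   ]]
```

Emit:
{"name": "servo_tool", "arguments": {"rows": [363,-692,-40,-108.5,0,363,-692,-40,-108.5,0,363,-692,-40,-108.5,0,363,-692,-40,-108.5,0,363,-692,-40,-108.5,0,363,-692,-40,-108.5,0,363,-692,-40,-108.5,0,363,-692,-40,-108.5,0,363,-692,-40,-108.5,0,363,-692,-40,-108.5,0], "force": 20}}

```text
time_s: 1.43
tool_pos: [0.4307, 0.235, 0.2126]
tool_rot: [50.7, 89.9, 47.3]
force: [0.8, 0.7, 0.1]
grip_width: 0.0871
```

Emit:
{"name": "servo_tool", "arguments": {"rows": [168,-322,-20,-36.6,0,168,-322,-20,-36.6,0,168,-322,-20,-36.6,0,168,-322,-20,-36.6,0,168,-322,-20,-36.6,0,168,-322,-20,-36.6,0,168,-322,-20,-36.6,0,168,-322,-20,-36.6,0,168,-322,-20,-36.6,0,168,-322,-20,-36.6,0]}}

```text
time_s: 2.27
tool_pos: [0.5991, -0.0937, 0.1922]
tool_rot: [-39.3, 89.7, -79.4]
force: [-0.3, -0.4, -0.2]
grip_width: 0.0873
```

```bash
python3 - <<'E'
from m import *
from scipy.spatial.transform import Rotation as Rr
o=get_obs();p=read_camera("wrist");cv2.imwrite("pics/w1.png",p["frame"])
print(o["time_s"],o["tool_pos"],o["tool_rot"],o["joint_velocities"].__abs__().max() if hasattr(o["joint_velocities"],"__abs__") else o["joint_velocities"])
T=np.eye(4);T[:3,:3]=Rr.from_euler("xyz",o["tool_rot"],degrees=True).as_matrix();T[:3,3]=o["tool_pos"]
print(T[:3,:3].round(3)); print(p["tool_from_camera"].round(3))
p["cam_to_world"]=T@p["tool_from_camera"]
w,u,v=pts(p);q=box(w,(.6,-.087),.032,.055,.07);print(len(q),circ(q[:,:2]) if len(q) else 0)
E
```

```text
2.2667 [ 0.59905426 -0.09372921  0.19218233] [-39.27774603  89.6519059  -79.40592167] 4.553894367100797
[[ 0.001  0.645  0.765]
 [-0.006  0.765 -0.644]
 [-1.    -0.004  0.005]]
[[-0.    -0.269  0.963 -0.152]
 [-0.001 -0.963 -0.269  0.073]
 [ 1.    -0.001  0.    -0.001]
 [ 0.     0.     0.     1.   ]]
1575 (array([598.5, -86.8]), 18.8)
```

View pics/w1.png

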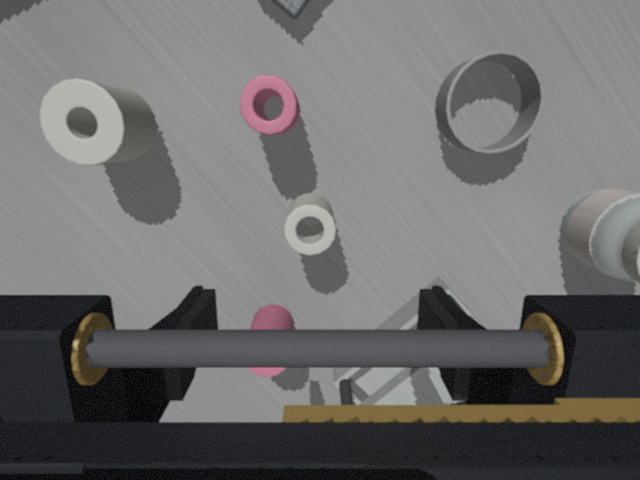

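The wrist view shows the white thin sleeve at (310,228), centred between the open fingers, with clear room for both fingers. Pink sleeves are at (270,105) and (270,340).

Emit:
{"name": "servo_tool", "arguments": {"rows": [0,0,-40,0,0,0,0,-80,0,0,0,0,-100,0,0,0,0,-100,0,0,0,0,-100,0,0]}}

```text
time_s: 2.73
tool_pos: [0.5974, -0.0836, 0.0918]
tool_rot: [-156.7, 89.9, 163.8]
force: [0.1, 0.3, 0.7]
grip_width: 0.0873
```

Emit:
{"name": "servo_tool", "arguments": {"rows": [1,-3,-20,0,0,1,-3,-44,0,0,1,-3,-54,0,0,1,-3,-54,0,0,1,-3,-54,0,0]}}

```text
time_s: 3.15
tool_pos: [0.5999, -0.0877, 0.0397]
tool_rot: [44.6, 89.9, 5.0]
force: [0.2, 0.3, 0.5]
grip_width: 0.0871
```

Emit:
{"name": "servo_tool", "arguments": {"rows": [0,0,-2,0,0.5,0,0,-2,0,1,0,0,-2,0,1,0,0,-2,0,1,0,0,-2,0,1,0,0,-2,0,1,0,0,-2,0,1,0,0,-2,0,1], "force": 20}}

```text
time_s: 3.82
tool_pos: [0.5991, -0.0881, 0.0363]
tool_rot: [-48.1, 90.0, -87.6]
force: [-0.5, -0.1, -0.1]
grip_width: 0.0414
```

Emit:
{"name": "servo_tool", "arguments": {"rows": [0,0,0,0,1,0,0,0,0,1,0,0,0,0,1,0,0,0,0,1]}}

```text
time_s: 4.15
tool_pos: [0.599, -0.0881, 0.0363]
tool_rot: [-124.9, 90.0, -164.5]
force: [-0.2, 0.4, -0.1]
grip_width: 0.0376
```

Emit:
{"name": "servo_tool", "arguments": {"rows": [0,0,20,0,1,0,0,60,0,1,0,0,100,0,1,0,0,125,0,1,0,-40,130,0,1,-4,-80,130,0,1,-7,-120,130,0,1,-10,-160,130,0,1,-10,-184,130,0,1,-10,-184,130,0,1]}}

```text
time_s: 4.98
tool_pos: [0.5861, -0.2808, 0.1666]
tool_rot: [-58.3, 89.7, -98.4]
force: [-0.4, -0.4, -0.6]
grip_width: 0.038
```

Emit:
{"name": "servo_tool", "arguments": {"rows": [0,0,0,0,1,0,0,0,0,1,0,0,0,0,1]}}

```text
time_s: 5.23
tool_pos: [0.5897, -0.2699, 0.1659]
tool_rot: [135.9, 89.9, 96.5]
force: [0.5, 0.1, -0.4]
grip_width: 0.0382
```

```bash
python3 - <<'E'
from m import *
o=get_obs();print(o["time_s"],o["tool_pos"],o["tool_rot"],o["grip_width"])
for n in("scene","top"):
    p=read_camera(n)
    f=p["frame"]
    f=f[170:330,90:290] if n=="scene" else f[80:220,360:540]
    cv2.imwrite(f"pics/{n}2.png",cv2.resize(f,None,fx=3.5,fy=3.5,interpolation=cv2.INTER_CUBIC))
    for r in cut_out("thin_sleeve",p):
        w,u,v=pts(p,r["pixels"]);print(n,r["score"],r["extent"],np.percentile(w,[3,50,97],axis=0).round(3).tolist() if len(w) else 0)
E
```

```text
5.2333 [ 0.5897432  -0.26991089  0.16592784] [135.9013758   89.92371542  96.47878303] 0.03824240789592553
scene 0.98 [250.7, 237.3, 19.3, 32.2] [[0.46, -0.163, 0.001], [0.518, -0.135, 0.04], [0.527, -0.122, 0.062]]
scene 0.71 [273.9, 290.1, 21.0, 35.0] [[0.621, -0.019, 0.003], [0.645, 0.002, 0.044], [0.653, 0.015, 0.063]]
scene 0.57 [168.8, 192.8, 27.0, 28.2] [[0.578, -0.28, 0.134], [0.601, -0.258, 0.171], [0.61, -0.249, 0.192]]
top 0.94 [378.2, 201.3, 25.1, 24.7] [[0.49, -0.157, 0.008], [0.505, -0.141, 0.058], [0.523, -0.124, 0.065]]
top 0.64 [306.7, 143.8, 24.0, 25.0] [[0.615, -0.023, 0.007], [0.628, -0.005, 0.056], [0.651, 0.012, 0.064]]
```

View pics/scene2.png

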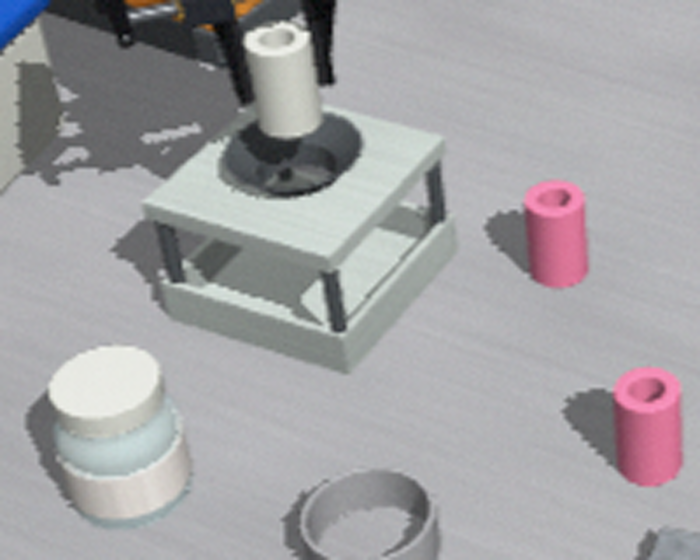

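View pics/top2.png

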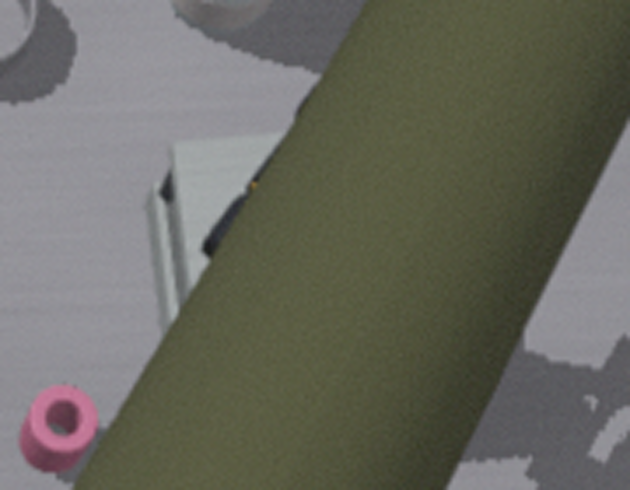

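The scene crop shows the thin sleeve held upright just above the funnel, at about (169,193) in the full picture. I'll fit its axis against the gauge in that same camera.

```bash
python3 - <<'E'
from m import *
p=read_camera("scene");o=get_obs();print(o["tool_pos"],o["force"])
w,u,v=pts(p);f=p["frame"].astype(int)
q=w[(abs(w[:,0]-.59)<.03)&(abs(w[:,1]+.27)<.03)&(w[:,2]>.115)&(w[:,2]<.2)]
m=f[v,u].min(1)>120; q=w[(abs(w[:,0]-.59)<.03)&(abs(w[:,1]+.27)<.03)&(w[:,2]>.12)&(w[:,2]<.185)&m]
print(len(q),q[:,2].min(),q[:,2].max())
c=p["cam_to_world"][:2,3]
for lo,hi in((.125,.155),(.14,.18)):
    s=q[(q[:,2]>lo)&(q[:,2]<hi)]
    r=least_squares(lambda x:np.hypot(s[:,0]-x[0],s[:,1]-x[1])-.019,[.588,-.272],loss="soft_l1",f_scale=.001)
    print(lo,len(s),r.x.round(4),np.abs(r.fun).mean())
E
```

```text
[ 0.58944506 -0.27104423  0.16632651] [-0.54541388  0.3180939  -0.47317624]
383 0.1321773934330922 0.18497666818462855
0.125 152 [ 0.5901 -0.2696] 0.001179675510855089
0.14 284 [ 0.5905 -0.2697] 0.0013372151438348788
```

Emit:
{"name": "servo_tool", "arguments": {"rows": [-1,-2,-5,0,1,-1,-2,-12,0,1,-1,-2,-20,0,1,-1,-2,-28,0,1,-1,-2,-36,0,1,-1,-2,-41,0,1,-1,-2,-44,0,1,-1,-2,-44,0,1,-1,-2,-44,0,1]}}

```text
time_s: 6.23
tool_pos: [0.5881, -0.2742, 0.1222]
tool_rot: [-79.0, 90.0, -118.6]
force: [-0.3, -0.6, 0.2]
grip_width: 0.038
```

Emit:
{"name": "servo_tool", "arguments": {"rows": [0,0,-1,0,1,0,0,-1,0,1,0,0,-1,0,0.6,0,0,-1,0,0,0,0,-1,0,0,0,0,-1,0,0,0,0,-1,0,0,0,0,-1,0,0,0,0,-1,0,0,0,0,-1,0,0]}}

```text
time_s: 7.07
tool_pos: [0.5881, -0.2742, 0.1213]
tool_rot: [-10.9, 90.0, -50.4]
force: [0.9, -0.3, 0.2]
grip_width: 0.0767
```

Emit:
{"name": "servo_tool", "arguments": {"rows": [0,0,40,0,0,0,0,70,0,0,0,0,70,0,0,0,0,70,0,0]}}

```text
time_s: 7.4
tool_pos: [0.5892, -0.275, 0.1937]
tool_rot: [20.4, 89.7, -19.1]
force: [-0.2, 0.1, -0.1]
grip_width: 0.0866
```

```bash
python3 - <<'E'
from m import *
o=get_obs();print(o["time_s"],o["tool_pos"],o["tool_rot"],o["grip_width"])
p=read_camera("scene");f=p["frame"][170:330,90:290]
cv2.imwrite("pics/scene3.png",cv2.resize(f,None,fx=3.5,fy=3.5,interpolation=cv2.INTER_CUBIC))
E
```

```text
7.4 [ 0.58923522 -0.27500736  0.19367641] [ 20.44364997  89.73593054 -19.14305549] 0.08662546647166731
```

View pics/scene3.png

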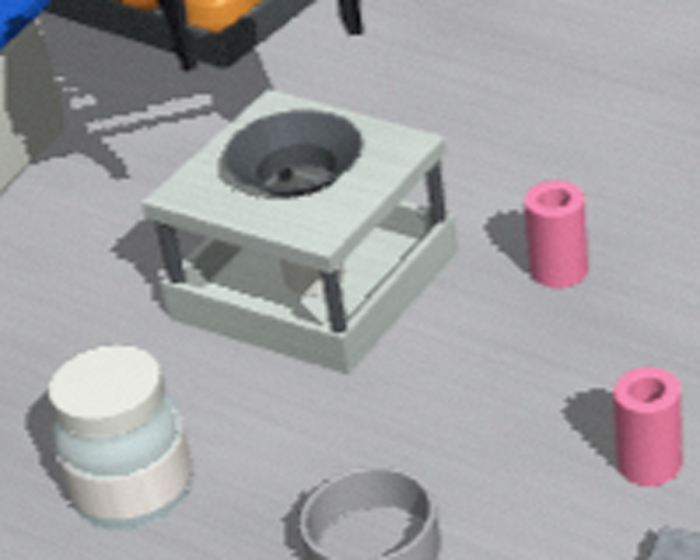

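The thin sleeve has dropped: the funnel is empty and the sleeve is visible through the gap under the plate. Thick sleeve next.

Emit:
{"name": "servo_tool", "arguments": {"rows": [-7,40,0,7,0,-14,80,0,14,0,-21,120,0,21,0,-28,160,0,28,0,-35,200,0,35,0,-42,240,0,40,0,-49,280,0,40,0,-54,320,0,40,0,-57,342,0,40,0,-57,342,0,40,0]}}

```text
time_s: 8.28
tool_pos: [0.5288, 0.0754, 0.1895]
tool_rot: [145.7, 89.8, 146.8]
force: [0.8, 0.9, -0.4]
grip_width: 0.0871
```

Emit:
{"name": "servo_tool", "arguments": {"rows": [0,0,0,0,0,0,0,0,0,0,0,0,0,0,0,0,0,0,0,0]}}

```text
time_s: 8.62
tool_pos: [0.5311, 0.066, 0.1909]
tool_rot: [-126.7, 90.0, -126.5]
force: [0.6, 0.1, 0.5]
grip_width: 0.0869
```

```bash
python3 - <<'E'
from m import *
from scipy.spatial.transform import Rotation as Rr
o=get_obs();p=read_camera("wrist");cv2.imwrite("pics/w4.png",p["frame"])
print(o["time_s"],o["tool_pos"],o["tool_rot"])
T=np.eye(4);T[:3,:3]=Rr.from_euler("xyz",o["tool_rot"],degrees=True).as_matrix();T[:3,3]=o["tool_pos"]
p["cam_to_world"]=T@p["tool_from_camera"]
w,u,v=pts(p);q=box(w,(.532,.067),.045,.055,.07);print(len(q),circ(q[:,:2]) if len(q) else 0)
E
```

```text
8.6167 [0.53114041 0.06596505 0.19093156] [-126.73286656   89.95388605 -126.48558252]
4018 (array([530.4,  66.9]), 27.9)
```

View pics/w4.png

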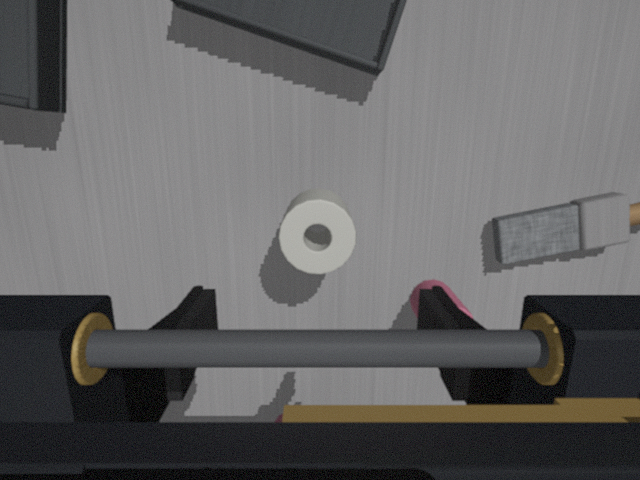

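The wrist view shows the thick white sleeve at (318,235), centred between the fingers. The measured axis is (0.5305, 0.067).

Emit:
{"name": "servo_tool", "arguments": {"rows": [0,1,-40,0,0,0,1,-80,0,0,0,1,-115,0,0,0,1,-140,0,0,0,1,-153,0,0,0,1,-153,0,0,0,1,-153,0,0,0,1,-153,0,0]}}

```text
time_s: 9.33
tool_pos: [0.5323, 0.0685, 0.0395]
tool_rot: [7.0, 89.9, 7.4]
force: [1.0, 0.2, 0.4]
grip_width: 0.087
```

Emit:
{"name": "servo_tool", "arguments": {"rows": [0,0,0,0,0.5,0,0,0,0,1,0,0,0,0,1,0,0,0,0,1,0,0,0,0,1,0,0,0,0,1,0,0,0,0,1,0,0,0,0,1,0,0,0,0,1,0,0,0,0,1], "force": 30}}

```text
time_s: 10.17
tool_pos: [0.5312, 0.0689, 0.0385]
tool_rot: [27.9, 90.0, 28.3]
force: [-1.2, -0.2, 3.4]
grip_width: 0.0561
```

Emit:
{"name": "servo_tool", "arguments": {"rows": [0,0,20,0,1,0,0,50,0,1,0,0,70,0,1,0,35,70,0,1,-1,70,70,0,1,-2,105,70,0,1,-3,140,70,0,1,-4,175,70,0,1,-5,205,70,0,1,-5,213,70,0,1]}}

```text
time_s: 11.0
tool_pos: [0.5235, 0.289, 0.1071]
tool_rot: [122.1, 89.8, 123.0]
force: [-0.3, 1.8, -1.9]
grip_width: 0.0558
```

Emit:
{"name": "servo_tool", "arguments": {"rows": [0,0,0,0,1,0,0,0,0,1,0,0,0,0,1,0,0,0,0,1]}}

```text
time_s: 11.33
tool_pos: [0.5266, 0.2792, 0.108]
tool_rot: [-97.3, 89.9, -97.0]
force: [0.6, -0.9, -2.7]
grip_width: 0.0559
```

```bash
python3 - <<'E'
from m import *
o=get_obs();print(o["time_s"],o["tool_pos"],o["force"],o["grip_width"])
p=read_camera("scene");f=p["frame"]
cv2.imwrite("pics/scene5.png",cv2.resize(f[190:370,340:540],None,fx=3.2,fy=3.2,interpolation=cv2.INTER_CUBIC))
E
```

```text
11.3333 [0.52660787 0.2792473  0.10804124] [ 0.62197515 -0.85614209 -2.65482193] 0.05585049699246041
```

View pics/scene5.png

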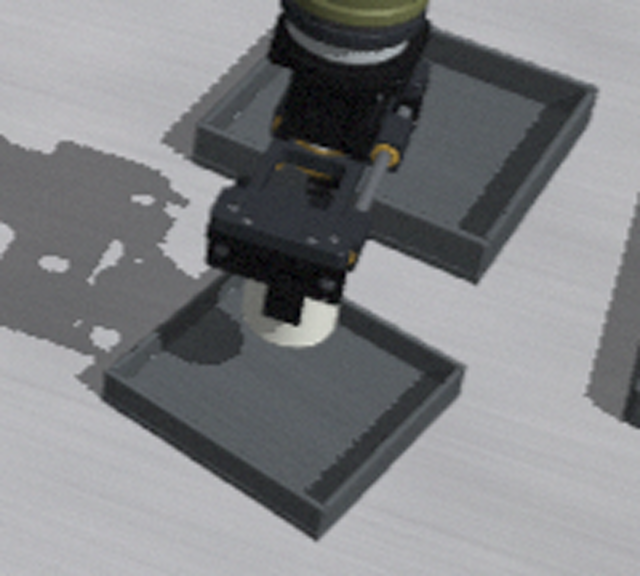

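The thick sleeve is upright over the smaller tray, at about (433,288) in the full picture. Lowering it now.

Emit:
{"name": "servo_tool", "arguments": {"rows": [0,2,-20,0,1,0,2,-40,0,1,0,2,-50,0,1,0,2,-56,0,1,0,2,-60,0,1,0,2,-62,0,1,0,2,-63,0,1,0,2,-63,0,1,0,2,-63,0,1]}}

```text
time_s: 12.13
tool_pos: [0.5266, 0.2841, 0.0461]
tool_rot: [31.2, 89.9, 31.6]
force: [0.3, 0.2, -2.6]
grip_width: 0.0557
```

Emit:
{"name": "servo_tool", "arguments": {"rows": [0,0,-1,0,1,0,0,-2,0,1,0,0,-2.5,0,1,0,0,-2.5,0,1,0,0,-2.5,0,1]}}

```text
time_s: 12.55
tool_pos: [0.5264, 0.2841, 0.0436]
tool_rot: [37.0, 89.9, 37.5]
force: [-1.2, -0.5, 2.8]
grip_width: 0.0554
```

Contact: the force went from −2.6 to +2.8 N. Releasing.

Emit:
{"name": "servo_tool", "arguments": {"rows": [0,0,0,0,0.6,0,0,0,0,0.3,0,0,0,0,0,0,0,0,0,0,0,0,0,0,0,0,0,0,0,0,0,0,0,0,0,0,0,0,0,0]}}

```text
time_s: 13.22
tool_pos: [0.526, 0.2838, 0.0426]
tool_rot: [-112.7, 90.0, -112.2]
force: [-0.4, -0.2, 0.1]
grip_width: 0.0855
```

Emit:
{"name": "servo_tool", "arguments": {"rows": [0,0,20,0,0,0,0,60,0,0,0,0,100,0,0,0,0,140,0,0,-30,40,160,0,0,-60,80,160,0,0,-90,120,160,0,0,-120,160,160,0,0,-150,200,160,0,0,-150,200,160,0,0]}}

```text
time_s: 14.05
tool_pos: [0.3765, 0.4828, 0.2031]
tool_rot: [54.8, 90.0, 55.2]
force: [0.8, 0.7, 0.8]
grip_width: 0.0871
```

Emit:
{"name": "servo_tool", "arguments": {"rows": [0,0,0,0,0,0,0,0,0,0,0,0,0,0,0]}}

```text
time_s: 14.3
tool_pos: [0.3783, 0.481, 0.2025]
tool_rot: [-59.8, 89.9, -59.3]
force: [0.4, -0.3, 0.4]
grip_width: 0.0869
```

```bash
python3 - <<'E'
from m import *
o=get_obs();print(o["time_s"],o["tool_pos"],o["force"],o["grip_width"])
for n in("scene","top"):
    p=read_camera(n);cv2.imwrite(f"pics/{n}6.png",p["frame"]);w,u,v=pts(p)
    q=box(w,(.526,.282),.06,.045,.09);print(n,len(q),circ(q[:,:2]),np.percentile(q[:,2],[1,50,99]))
    q=box(w,(.589,-.272),.055,.012,.07);print("box",len(q),np.percentile(q,[2,50,98],axis=0).round(3).tolist())
    f=p["frame"];c=f[190:280,120:230] if n=="scene" else f[105:205,395:495]
    cv2.imwrite(f"pics/{n}6g.png",cv2.resize(c,None,fx=6,fy=6,interpolation=cv2.INTER_CUBIC))
E
```

```text
14.3 [0.37826856 0.48095647 0.20254389] [ 0.38538181 -0.31712997  0.43098781] 0.08690942463629647
scene 675 (array([527.4, 283.4]), 30.5) [0.04603971 0.06448295 0.06897397]
box 81 [[0.562, -0.282, 0.012], [0.606, -0.266, 0.022], [0.611, -0.254, 0.037]]
top 691 (array([526. , 281.2]), 28.9) [0.04597062 0.06543374 0.07015073]
box 236 [[0.577, -0.29, 0.024], [0.596, -0.279, 0.065], [0.606, -0.259, 0.069]]
```

View pics/scene6.png

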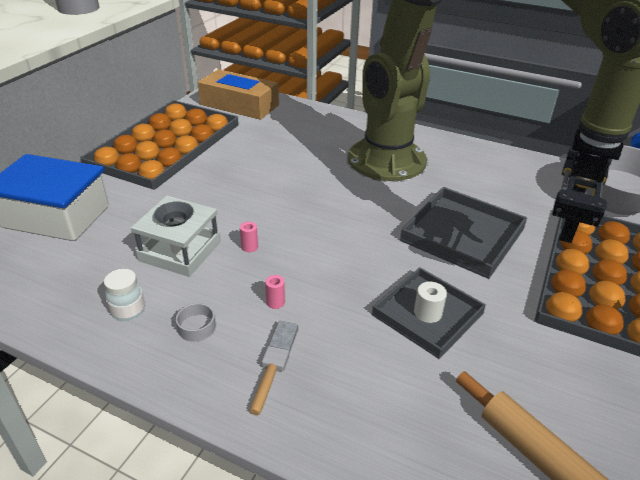

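View pics/scene6g.png

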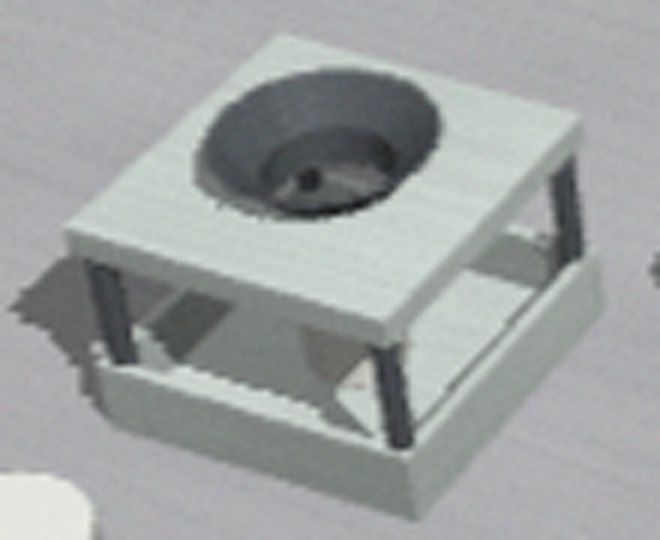

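View pics/top6g.png

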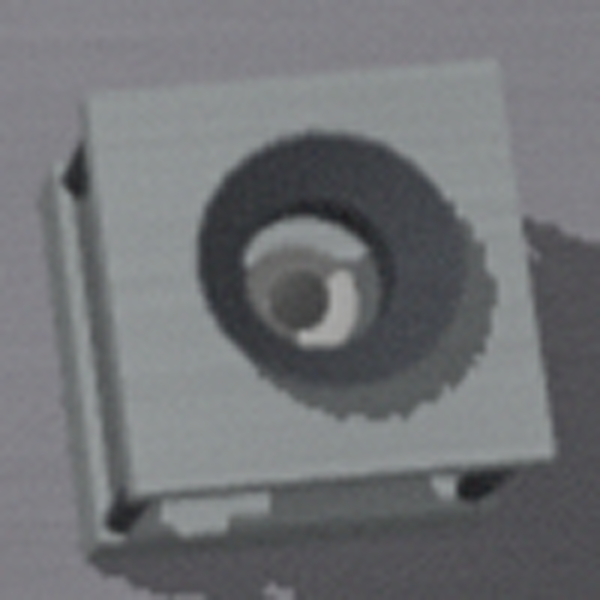

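The scene view shows the thick sleeve upright in the small tray at (431,302). The top view shows the thin sleeve standing in the catch box below the bore, its top about 65 mm up. The arm is clear of everything.

```bash
python3 -c "
from cell import *
print(sign_off())"
```

```text
the job is handed in; nothing more can be done
None
```

I put both sleeves where they belong and handed the job in at about 14.4 s of the 59 s allowed; no verdict is reported.

- **Thin sleeve:** I gripped it, centred it over the bore, and let it go with its foot about 6 mm below the plate's top. No contact force showed at the wrist on the way in. It now stands in the catch box with its top at about 65 mm, so its centre is about 35 mm up. The part seen through the bore lies within about 20 mm of the bore axis.
- **Thick sleeve:** I lowered it into the smaller dark tray until the wrist force showed contact, then released it. It stands upright within about 2 mm of the tray's centre, with its top at about 65 mm.

I left both pink sleeves and the larger tray alone, and the gripper ended open and about 0.2 m up, touching nothing.

The top and scene cameras disagreed by up to 3 mm on positions, within about 2 mm of calibration error each. No check failed.

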